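Set up the optical bench

ROBOT

A 6-joint arm with a two-finger parallel gripper is mounted at the origin on the work surface. World frame = base frame: x ahead of the robot, y to its left, z up, the work surface at z = 0. Lengths are in m, angles in rad, forces in N, time in s.
With the tool pointing down it reaches from about 0.375 to 0.9 m from the base axis. Payload 3.1 kg.
Tool frame: the origin (TCP) lies at the very end of the fingers, on their centre line; the grasp point (between the pads) lies 19 mm behind it (tcp_to_grasp is the distance from the TCP to the grasp point, in m); z points along the fingers, y is the direction in which the jaws open and shut (so a half turn about z gives the same grasp; the last joint's range is limited). The gripper opens to 85 mm and grips with 20 to 120 N. Pads are 22 mm wide; open, the fingers measure 114 mm over their backs; the gripper's body (76 mm by 85 mm) begins 54 mm behind the grasp point. The pads swing forward as they close: fully open they stand 13 mm farther back than shut.
Start: joints at [1.113, 0.527, 1.433, -0, 1.181, -0.178], TCP at [0.173, 0.601, 0.231] pointing down, gripper open.
Joint ranges: [-3.08, 3.08], [-0.75, 2.2], [0.22, 2.44], [-1.43, 4.57], [0, 2.65], [-2.85, 2.85]. Speed limits (rad/s): [2.79, 2.79, 3.14, 3.14, 3.14, 3.14].

INTERFACE

Orientations are given as a unit quaternion [x, y, z, w].
In Python, from station import sense, snapshot, camera_info, sign_off, tcp_to_grasp gives the robot as it stands.
- The arm moves only by the shell command python3 -m inch 'ROWS' [FORCE]. ROWS is JSON, a list of rows, each a list of 3 entries, a list of its own where there are three numbers: the closure, from -1 (fully open) to 1 (shut), so that 0 is half open, then the shift along the tool's x, y, z normalised to -1 to 1, where 1 is 10 cm, then the turn, a rotation vector about the tool's x, y, z normalised to -1 to 1, where 1 is 360 degrees. In form: [[jaw, [dx, dy, dz], [ax, ay, az]], ...]. A call has 1 to 20 rows; each row is the pose to reach, as a shift and turn from the pose commanded when the call began, along the tool's axes at that moment, turning the shorter way round; what a row does not reach only later rows make up. A row lasts 1/10 s, in which the tool goes at most 50 mm and 8.59 degrees, less where a joint would pass 70% of its speed; a pose out of reach is approached as far as the arm can. A call with a number of a shift or a turn outside -1 to 1 is refused whole. A call with a gripper value outside its range is refused whole. The fingers move at their own pace and stop on an object; FORCE is the grip in N (left out, the last holds). Time passes only in rows, so rows that repeat a pose let the fingers close. It gives the time, the measured TCP pose, the force and the opening at its end, in the units of the state.
- sense(): the state, without advancing time (a new reading comes with each control period).
- snapshot(name): name is "scene" or "top" or "wrist"; returns (picture, depth): 420x560x3 uint8, blue, green, red; 420x560 float32, m along the optical axis (not along the pixel's ray), 0 where there is no reading.
- camera_info(name): a dict with "K" (3x3 intrinsics, pixels), "origin" and "orientation" of the camera in the world. Camera axes: x right, y down, z forward; pixel columns grow to the right and rows downward; lengths in m; the calibration is good to about 2 mm. A picture is of the moment at which its call begins: read the wrist's pose just before it. camera_info takes no time and is no camera call; for the wrist camera it gives the pose at the moment of the call.
- sign_off(): hands the job in, once; it reports no verdict.
The state is a dict: "t": time; "q": joint angles; "qd": joint speeds; "tau": joint torques, N m; "tcp_pos": TCP position; "tool_rot": TCP orientation; "force": force on the tool from outside, world axes, zero at the start; "ft_torque": the same for the moment, N m; "finger_gap": opening from 0.0 (shut) to 1.0 (fully open).
Only numpy, scipy, OpenCV 4.12 (cv2) and the standard library are available. Lean on these libraries where they do the work, as an engineer would, in place of code of your own. Each camera call takes 0.05 s, during which the arm holds its last target.

TASK

Set up the optical bench for the class: push the screen carrier along the channel until it sits against the end stop, and nudge the lens carrier along the channel until its white middle line is in line with the pointer of the index clip. Push them gently with the fingertips, never lift or tip them, and leave the slide box, dish, weight and beaker where they are.

Things in the scene. Friction and masses are not known exactly. Their poses are not given: they have to be found in the camera images.
- bench: aluminium optical bench fixed to the table, 90 x 640 mm, along its own y; origin on its channel's centre line at table height. Channel floor 10 mm above the table, 64 mm wide between guides with tops at 18 mm. Grey end stop at +y: face at y = +260 mm, top 44 mm high. Grey lamp housing at -y: 80 mm high, face at y = -265 mm, its tube to -254 mm
- screen_mid (a point): screen carrier: black foot 60 mm across x 70 mm along the channel x 26 mm tall, under an upright white square panel (top 92 mm above the table). Loose in the channel (2 mm play each side), 0.2 to 0.41 kg, slides with 1 to 5 N friction. Site at the foot's middle, 13 mm above its underside; y along the channel. Starts 55 to 105 mm short of the stop; against it, this point is at bench y = +225 mm
- lens_mid (a point): lens carrier: the same foot, white 3 mm line across its middle, under an upright round lens in a steel ring (60 mm across, top 94 mm above the table). Loose in the channel (2 mm play each side), 0.2 to 0.41 kg, slides with 1 to 5 N friction. Site at the foot's middle, 13 mm above its underside; y along the channel
- lens: the same lens carrier; origin at the middle of its foot's underside
- screen: the same screen carrier; origin at the middle of its foot's underside
- clip: fixed index clip: steel block 14 x 24 x 28 mm with a thumb knob (36 mm tall in all) just outside the far (+x) guide, 53 mm from the centre line, with a 4 mm wide pointer over the guide and a dark line across the channel floor. Origin on the centre line, level with the pointer, at table height; axes as the bench. The lens carrier may start on either side of it
- slidebox: closed wooden slide box, 85 x 150 x 34 mm, bystander, origin under its centre
- dish: closed clear petri dish, 95 mm in diameter, 16 mm tall, bystander, origin under its centre
- weight: brass knobbed weight, 38 mm in diameter, 52 mm tall, bystander, origin under its centre
- beaker: small glass beaker, 54 mm in diameter, 60 mm tall, bystander between bench and robot, origin under its centre

How it is judged:
At the end, for the whole second after the job is handed in: The screen carrier's foot is against the end stop (within 4 mm), the lens carrier's middle line is within 6 mm of the clip's pointer along the channel, both stand upright on the channel floor and are at rest (y of screen_mid in the frame of bench between 0.221 and 0.23 m and y of lens_mid in the frame of clip between -0.006 and 0.006 m and z of lens_mid in the frame of bench between 0.019 and 0.027 m and angle between each of lens_mid, screen_mid's own z axis and vertical below 0.08 rad and z of screen_mid in the frame of bench between 0.019 and 0.027 m and linear speed of each of lens, screen below 0.02 m/s); the robot touches nothing.
It fails at once if a carrier is lifted off the channel floor by more than 7 mm (z of any of lens_mid, screen_mid in the frame of bench above 0.03 m).
It fails at once if a carrier is tipped by more than 0.25 rad (angle between any of lens_mid, screen_mid's own z axis and vertical above 0.25 rad).
It fails at once if a carrier is knocked along faster than 0.4 m/s (linear speed of any of lens, screen above 0.4 m/s).
It fails at once if the slide box, dish, weight or beaker is moved by more than 15 mm (distance of any of slidebox, dish, weight, beaker from where it was at the start of the episode above 0.015 m).
It also fails if it takes over 51 s, if anything falls off the work surface, if the arm or the gripper's body presses on something with over 40 N, if the wrist force passes 120 N, or if a joint passes its speed limit or range.

## Working session

There is one attempt and no reset: what is moved stays moved. The work goes in short steps, Python scripts to look and compute and a shell command to move; the robot and the scene stay as the last step left them, time stands still between calls to the robot, and variables do not carry over. Pictures are saved under pics/ and viewed, and the job is handed in when it is done.

```bash
mkdir -p pics; ls; python3 - <<'E'
from station import *
import cv2, numpy as np
s=sense(); print(s)
for n in ("scene","top"):
    p,d=snapshot(n); cv2.imwrite(f"pics/{n}0.png",p); np.savez(f"{n}0.npz",p=p,d=d); ci=camera_info(n); print(n,ci)
E
```

```text
pics
{'t': 0.0, 'q': array([ 1.11252823e+00,  5.28492973e-01,  1.43390973e+00, -2.74404763e-05,
        1.18138982e+00, -1.78485432e-01]), 'qd': array([ 1.78536851e-04,  3.38372059e-04, -2.76003122e-05,  1.27624183e-03,
        3.30781241e-04,  1.16148689e-03]), 'tau': array([-2.21024675e-04, -4.42356241e+01, -1.78023738e+01, -3.10751775e-04,
        8.52379831e-03, -2.81579581e-06]), 'tcp_pos': array([0.17223847, 0.60004982, 0.23031478]), 'tool_rot': array([ 1.39430252e-01,  9.90231284e-01, -1.04863090e-03, -3.32258403e-04]), 'force': array([-0.06117139,  0.87373237,  0.21407741]), 'ft_torque': array([-0.0387224 ,  0.00022517, -0.01950031]), 'finger_gap': 0.9979054877387087}
scene {'K': array([[492.07294407,   0.        , 280.8462065 ],
       [  0.        , 492.07294407, 211.65897276],
       [  0.        ,   0.        ,   1.        ]]), 'origin': array([1.00270209, 0.31449717, 0.64614411]), 'orientation': array([ 0.46326219,  0.81944124, -0.29668805, -0.16087386])}
top {'K': array([[504.20516176,   0.        , 273.11579499],
       [  0.        , 504.20516176, 215.90639894],
       [  0.        ,   0.        ,   1.        ]]), 'origin': array([0.4510149 , 0.0158144 , 0.85335117]), 'orientation': array([-0.7044    ,  0.70594919, -0.04855844,  0.05566377])}
```

View pics/scene0.png

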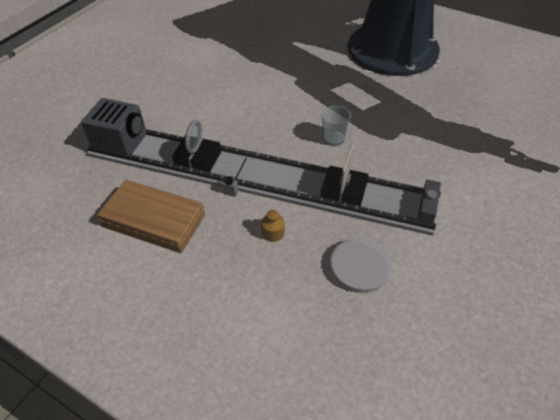

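View pics/top0.png

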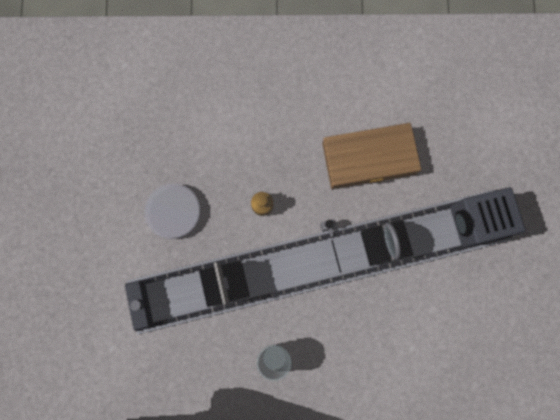

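Lamp is at the right (−y) end, stop at the left. The lens foot is at about (387,243), right of the clip pointer at about (335,250), and the screen foot is at about (225,283). Both need to go along bench +y. Next I'll measure the geometry.

```bash
cat > h.py <<'E'
import numpy as np, cv2
from scipy.spatial.transform import Rotation as R
from station import *
def cloud(n,d):
    ci=camera_info(n);K=ci['K'];h,w=d.shape
    u,v=np.meshgrid(np.arange(w),np.arange(h))
    P=np.stack([(u-K[0,2])/K[0,0]*d,(v-K[1,2])/K[1,1]*d,d],-1)
    return P@R.from_quat(ci['orientation']).as_matrix().T+ci['origin']
def ortho(n,p,d,x0=.2,x1=.65,y0=-.36,y1=.36,z=0.01,s=1000):
    # warp plane z to image: col -> -y, row -> -x , 1px = 1/s m
    ci=camera_info(n);Rm=R.from_quat(ci['orientation']).as_matrix()
    H=int((x1-x0)*s);W=int((y1-y0)*s)
    c,r=np.meshgrid(np.arange(W),np.arange(H))
    X=np.stack([x1-r/s,y1-c/s,np.full(c.shape,z)],-1)
    q=(X-ci['origin'])@Rm
    K=ci['K']
    return cv2.remap(p,(q[...,0]/q[...,2]*K[0,0]+K[0,2]).astype(np.float32),(q[...,1]/q[...,2]*K[1,1]+K[1,2]).astype(np.float32),cv2.INTER_LINEAR)
E
python3 - <<'E'
from h import *
f=np.load('top0.npz');p,d=f['p'],f['d']
P=cloud('top',d)
cv2.imwrite('pics/ortho0.png',ortho('top',p,d,z=0.014))
zz=P[...,2]; ok=d>0
# height-colored
im=np.clip(zz*2500,0,255).astype(np.uint8); cv2.imwrite('pics/h0.png',cv2.applyColorMap(im,cv2.COLORMAP_JET))
# guides: z 15-21mm inside elongated region
m=ok&(zz>.015)&(zz<.021)
lab=P[m]; print(len(lab), np.median(zz[20:100,50:250]))
c=cv2.minAreaRect(((lab[(lab[:,0]>.25)&(lab[:,0]<.5)])[:,:2]*1000).astype(np.float32)); print(c)
E
```

```text
5383 0.000454679872193553
((411.7612609863281, 30.856979370117188), (473.2118835449219, 176.17105102539062), 89.90730285644531)
```

View pics/ortho0.png

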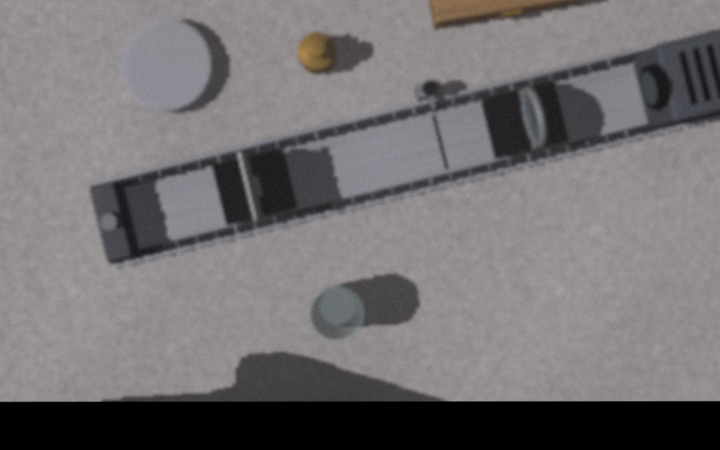

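View pics/h0.png

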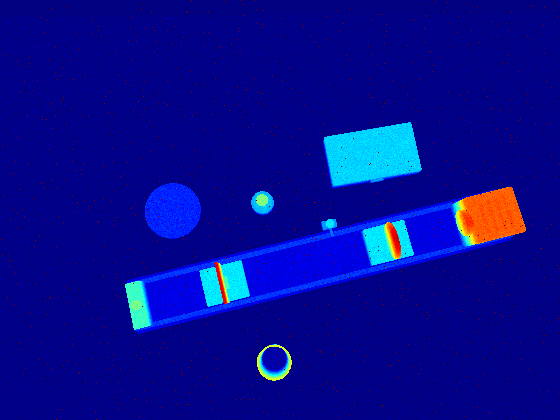

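```bash
cat > meas.py <<'E'
from h import *
def meas(p,d,vis=True):
    P=cloud('top',d);zz=P[...,2];ok=d>0
    bm=np.zeros(d.shape,np.uint8)
    # bench: height mask component
    m=(ok&(zz>.006)&(zz<.1)).astype(np.uint8)
    m=cv2.morphologyEx(m,cv2.MORPH_OPEN,np.ones((3,3)))
    n,l,st,ce=cv2.connectedComponentsWithStats(m)
    return P,l,st
def fit_bench(P,d):
    zz=P[...,2]
    m=(d>0)&(zz>.006)&(zz<.0215)
    m=cv2.morphologyEx(m.astype(np.uint8),cv2.MORPH_OPEN,np.ones((3,3)))
    n,l,st,ce=cv2.connectedComponentsWithStats(m)
    k=[i for i in range(1,n) if st[i,4]>800]
    return [(i,st[i],ce[i]) for i in k],l
E
python3 - <<'E'
from h import *
f=np.load('top0.npz');p,d=f['p'],f['d']
P=cloud('top',d);z=P[...,2]
# guide points (z 15..21mm) near the bench line seen in ortho: ends (x,y) (.428,.25) .. (.575,-.33)
a=np.array([.428,.25]);b=np.array([.575,-.33]);
u=(a-b)/np.linalg.norm(a-b)
for it in range(3):
    nrm=np.array([u[1],-u[0]]) # bench x: to +x
    q=P[...,:2]-a
    t=q@nrm; s=q@u
    m=(d>0)&(z>.0155)&(z<.0205)&(abs(t)<.055)&(s<-.02)&(s>-.47)
    tt,ss=t[m],s[m]
    # two guides
    hi=tt>0.02; lo=tt<-0.02
    ph=np.polyfit(ss[hi],tt[hi],1);pl=np.polyfit(ss[lo],tt[lo],1)
    print(ph,pl,hi.sum(),lo.sum(), np.percentile(tt[hi],[2,98]),np.percentile(tt[lo],[2,98]))
    sl=(ph[0]+pl[0])/2; off=(ph[1]+pl[1])/2
    a=a+nrm*off; u=u+nrm*sl; u/=np.linalg.norm(u)
nrm=np.array([u[1],-u[0]])
print('a',a,'u',u,'yaw',np.arctan2(u[1],u[0])-np.pi/2)
q=P[...,:2]-a; t=q@nrm; s=q@u
# profile of heights along channel centre for |t|<0.02 & off
for lo,hi in ((-.028,-.015),(.015,.028)):
    m=(d>0)&(t>lo)&(t<hi)
    bins=np.arange(-.6,.04,.002); 
    zz=[np.median(z[m&(s>=x)&(s<x+.002)])*1000 if (m&(s>=x)&(s<x+.002)).sum() else -1 for x in bins]
    print([(round(x*1000),round(v)) for x,v in zip(bins,zz)])
# clip
m=(d>0)&(t>.042)&(t<.065)&(z>.024)&(z<.04)&(s<-.2)&(s>-.45)
print('clip',m.sum(),np.percentile(s[m],[2,50,98]),np.percentile(t[m],[2,50,98]))
np.savez('bench.npz',a=a,u=u,n=nrm)
E
```

```text
[0.00650089 0.03561622] [ 0.00667808 -0.03622271] 1200 1241 [0.02930505 0.03876291] [-0.04251443 -0.03333186]
[4.80617654e-05 3.58969156e-02] [ 8.37302933e-05 -3.59240201e-02] 1203 1241 [0.03193306 0.0398751 ] [-0.03983047 -0.03207505]
[-1.78070018e-05  3.59104745e-02] [ 1.78585504e-05 -3.59104618e-02] 1203 1241 [0.0319689  0.03990299] [-0.03980056 -0.03203507]
a [0.4276929  0.24992226] u [-0.23922359  0.97096451] yaw 0.24156614584460034
[(-600, 80), (-598, 81), (-596, 82), (-594, 81), (-592, 80), (-590, 80), (-588, 81), (-586, 80), (-584, 81), (-582, 82), (-580, 81), (-578, 80), (-576, 80), (-574, 81), (-572, 81), (-570, 81), (-568, 81), (-566, 80), (-564, 79), (-562, 80), (-560, 80), (-558, 80), (-556, 80), (-554, 80), (-552, 80), (-550, 79), (-548, 46), (-546, 29), (-544, 11), (-542, 11), (-540, 52), (-538, 57), (-536, 10), (-534, 10), (-532, 10), (-530, 10), (-528, 11), (-526, 10), (-524, 9), (-522, 10), (-520, 10), (-518, 10), (-516, 10), (-514, 10), (-512, 10), (-510, 10), (-508, 11), (-506, 10), (-504, 11), (-502, 10), (-500, 10), (-498, 9), (-496, 9), (-494, 10), (-492, 10), 
[... 6142 characters left out ...]
0), (-80, 11), (-78, 10), (-76, 10), (-74, 11), (-72, 10), (-70, 10), (-68, 10), (-66, 9), (-64, 10), (-62, 9), (-60, 10), (-58, 11), (-56, 10), (-54, 10), (-52, 10), (-50, 9), (-48, 10), (-46, 9), (-44, 10), (-42, 10), (-40, 10), (-38, 11), (-36, 10), (-34, 10), (-32, 11), (-30, 10), (-28, 10), (-26, 11), (-24, 10), (-22, 28), (-20, 44), (-18, 44), (-16, 44), (-14, 44), (-12, 44), (-10, 45), (-8, 44), (-6, 44), (-4, 45), (-2, 45), (0, 44), (2, 43), (4, -1), (6, -1), (8, -1), (10, -1), (12, -1), (14, 3), (16, 1), (18, 0), (20, 1), (22, 1), (24, 0), (26, 0), (28, 0), (30, 0), (32, 1), (34, 0), (36, 0), (38, -1)]
clip 131 [-0.35175484 -0.33970948 -0.3289946 ] [0.04475095 0.05221428 0.05948448]
```

Measured in bench coordinates, with s along +y and the stop face at s = −0.0215:

| Item | s (m) |
|---|---|
| Screen foot | −0.1865 to −0.1165 |
| Lens foot | about −0.461 to −0.391 |
| Clip block centre | about −0.340 |

The stop-to-lamp distance agrees with the 525 mm given. Both pushes go toward +y, about 95 mm for the screen and about 85 mm for the lens. I'll do the screen first, with the jaws aligned along the bench and partly closed, and swing over there now.

```bash
python3 -m inch '[[0.5,[-0.3,-0.3,0],[0,0,0]],[0.5,[-0.6,-0.6,0],[0,0,0]],[0.5,[-0.92,-0.94,0],[0,0,0]]]' 30
python3 -m inch '[[0.5,[-0.3,-0.3,0],[0,0,0]],[0.5,[-0.6,-0.6,0],[0,0,0]],[0.5,[-0.92,-0.94,0],[0,0,0]]]'
python3 -m inch '[[0.5,[-0.3,-0.3,0],[0,0,0]],[0.5,[-0.6,-0.6,0],[0,0,0]],[0.5,[-0.92,-0.94,0],[0,0,0]]]'
python3 -m inch '[[0.5,[-0.3,-0.3,0],[0,0,0]],[0.5,[-0.6,-0.6,0],[0,0,0]],[0.5,[-0.92,-0.94,0],[0,0,0]]]'
python3 -m inch '[[0.5,[-0.3,-0.3,0],[0,0,-0.02]],[0.5,[-0.6,-0.6,0],[0,0,-0.04]],[0.5,[-0.92,-0.94,0],[0,0,-0.06]],[0.5,[-0.92,-0.94,0],[0,0,-0.083]],[0.5,[-0.92,-0.94,0],[0,0,-0.083]],[0.5,[-0.92,-0.94,0],[0,0,-0.083]]]'
cat > where.py <<'E'
from h import *
b=np.load('bench.npz');s=sense()
q=s['tcp_pos'][:2]-b['a'];M=R.from_quat(s['tool_rot']).as_matrix()
print('t',round(s['t'],2),'s %.1f t %.1f z %.1f mm'%(q@b['u']*1e3,q@b['n']*1e3,s['tcp_pos'][2]*1e3),'yaw err deg',np.degrees(np.arctan2(M[:2,1]@b['n'],M[:2,1]@b['u'])),'tilt',np.degrees(np.arccos(-M[2,2])),'gap',s['finger_gap'],'F along u,n,z',s['force'][:2]@b['u'],s['force'][:2]@b['n'],s['force'][2])
E
python3 where.py
```

```text
t: 0.4
tcp_pos: [0.2352, 0.4839, 0.2308]
tool_rot: [0.139, 0.99, -0.0, -0.0]
force: [0.9, 0.0, 0.3]
finger_gap: 0.517
t: 0.7
tcp_pos: [0.2979, 0.3678, 0.2311]
tool_rot: [0.139, 0.99, -0.0, 0.0]
force: [1.5, 0.2, 0.6]
finger_gap: 0.249
t: 1.0
tcp_pos: [0.3604, 0.252, 0.2313]
tool_rot: [0.139, 0.99, 0.0, 0.0]
force: [0.9, -0.1, 0.3]
finger_gap: 0.251
t: 1.3
tcp_pos: [0.4227, 0.1362, 0.2312]
tool_rot: [0.139, 0.99, 0.0, -0.0]
force: [0.6, -0.2, -0.1]
finger_gap: 0.249
t: 1.9
tcp_pos: [0.484, 0.0223, 0.2309]
tool_rot: [-0.119, 0.993, 0.0, -0.001]
force: [0.2, -0.6, -0.6]
finger_gap: 0.249
t 1.9 s -234.5 t 0.2 z 230.9 mm yaw err deg 0.16241821443553714 tilt 0.1026870025382915 gap 0.24920461537340757 F along u,n,z -0.6272249703804452 0.006856219919029778 -0.6464479344355184
```

```bash
python3 -m inch '[[0.5,[0,0,0.3],[0,0,0]],[0.5,[0,0,0.6],[0,0,0]],[0.5,[0,0,0.9],[0,0,0]],[0.5,[0,0,1],[0,0,0]]]'
python3 -m inch '[[0.5,[0,0,0.2],[0,0,0]],[0.5,[0,0,0.4],[0,0,0]],[0.5,[0,0,0.6],[0,0,0]],[0.5,[0,0,0.8],[0,0,0]],[0.5,[0,0,0.9],[0,0,0]]]'
python3 where.py; python3 - <<'E'
from h import *
for n in('wrist','scene'):
    p,d=snapshot(n); cv2.imwrite(f'pics/{n}1.png',p)
E
```

```text
t: 2.3
tcp_pos: [0.4823, 0.0235, 0.1291]
tool_rot: [-0.121, 0.993, 0.001, -0.003]
force: [0.0, -0.0, 0.2]
finger_gap: 0.247
t: 2.8
tcp_pos: [0.4845, 0.0227, 0.0407]
tool_rot: [-0.121, 0.993, 0.0, -0.001]
force: [0.1, 0.3, -0.3]
finger_gap: 0.25
t 2.8 s -234.2 t 0.8 z 40.7 mm yaw err deg -0.014257128476070476 tilt 0.0656319672347234 gap 0.24993587856514007 F along u,n,z 0.2540294174719873 0.171065705830221 -0.3263543385453141
```

View pics/scene1.png

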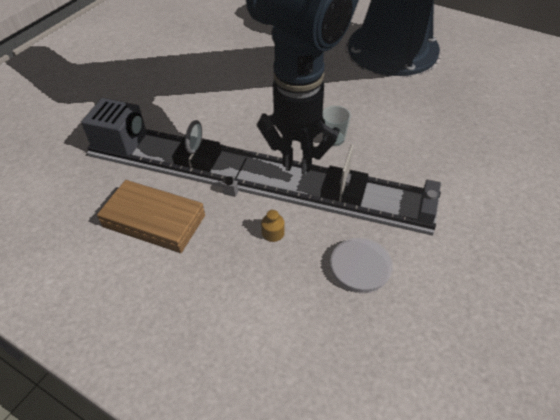

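View pics/wrist1.png

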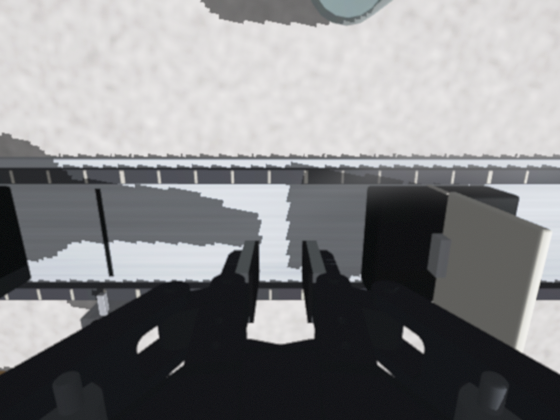

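The linkage knuckles bulge outward along the jaw direction, at about (265,130) and (335,140) in the scene view. With the jaws along the bench they would hit the panel or lens, so I'll turn the jaws across the channel. First I'll check where the wrist camera sits on the tool.

```bash
python3 - <<'E'
from h import *
s=sense();c=camera_info('wrist');M=R.from_quat(s['tool_rot']).as_matrix()
print('cam in tool',(c['origin']-s['tcp_pos'])@M, 'view axis in tool',M.T@R.from_quat(c['orientation']).as_matrix()[:,2])
p,d=snapshot('scene');P=cloud('scene',d)
q=(P-s['tcp_pos'])@M
m=(d>0)&(P[...,2]>.02)&(abs(q[...,0])<.2)&(abs(q[...,1])<.08)
for z0 in np.arange(-.2,0,.01):
    k=m&(q[...,2]>z0)&(q[...,2]<z0+.01)&(np.hypot(q[...,0],q[...,1])<.075)
    if k.sum()>5: print(round(z0,2),k.sum(),'x',np.percentile(q[k][:,0],[1,99]).round(3),'y',np.percentile(q[k][:,1],[1,99]).round(3))
E
```

```text
cam in tool [ 0.06632378  0.00153289 -0.14306753] view axis in tool [-2.60671033e-01  2.27049080e-04  9.65427657e-01]
-0.2 348 x [-0.037  0.005] y [-0.031  0.036]
-0.19 176 x [-0.036 -0.   ] y [-0.03   0.036]
-0.18 452 x [-0.038  0.01 ] y [-0.035  0.036]
-0.17 302 x [-0.039  0.006] y [-0.034  0.037]
-0.16 273 x [-0.039 -0.002] y [-0.031  0.038]
-0.15 262 x [-0.039  0.001] y [-0.031  0.038]
-0.14 250 x [-0.04 -0.  ] y [-0.032  0.038]
-0.13 44 x [-0.037  0.002] y [-0.029  0.038]
-0.12 128 x [-0.014  0.005] y [-0.039  0.042]
-0.11 372 x [-0.021  0.004] y [-0.053  0.055]
-0.1 481 x [-0.021  0.011] y [-0.063  0.065]
-0.09 274 x [-0.019 -0.002] y [-0.06   0.062]
-0.08 248 x [-0.02  0.01] y [-0.054  0.055]
-0.07 191 x [-0.019  0.011] y [-0.051  0.05 ]
-0.06 296 x [-0.014  0.009] y [-0.044  0.046]
-0.05 132 x [-0.015  0.008] y [-0.04  0.04]
-0.04 84 x [-0.013  0.011] y [-0.022  0.025]
-0.03 93 x [-0.013  0.01 ] y [-0.023  0.025]
-0.02 86 x [-0.013  0.01 ] y [-0.023  0.025]
-0.01 49 x [-0.013  0.011] y [-0.022  0.022]
```

The gripper is slim below 120 mm above the tips (±20 mm in tool x), and the camera sits at about z = 0.16. So with the jaws across the channel and tool x along the push, it clears the panel and lens. I'll turn 90°, then lean back 5° so contact is low on the foot.

```bash
python3 -m inch '[[0.5,[0,0,0],[0,0,0.03]],[0.5,[0,0,0],[0,0,0.05]],[0.5,[0,0,0],[0,0,0.07]],[0.5,[0,0,0],[0,0,0.09]],[0.5,[0,0,0],[0,0,0.11]],[0.5,[0,0,0],[0,0,0.13]],[0.5,[0,0,0],[0,0,0.15]],[0.5,[0,0,0],[0,0,0.17]],[0.5,[0,0,0],[0,0,0.19]],[0.5,[0,0,0],[0,0,0.21]],[0.5,[0,0,0],[0,0,0.23]],[0.5,[0,0,0],[0,0,0.25]],[0.5,[0,0,0],[0,0,0.25]],[0.5,[0,0,0],[0,0,0.25]]]'
python3 -m inch '[[0.5,[0,0,0.05],[0,0.007,0]],[0.5,[0,0,0.1],[0,0.014,0]],[0.5,[0,0,0.15],[0,0.014,0]],[0.5,[0,0,0.2],[0,0.014,0]],[0.5,[0,0,0.2],[0,0.014,0]],[0.5,[0,0,0.2],[0,0.014,0]]]'
python3 where.py; python3 - <<'E'
from h import *
for n in('wrist','scene'):
    p,d=snapshot(n); cv2.imwrite(f'pics/{n}2.png',p)
E
```

```text
t: 4.35
tcp_pos: [0.4855, 0.022, 0.0422]
tool_rot: [0.616, 0.788, 0.0, 0.001]
force: [0.6, -0.1, 0.2]
finger_gap: 0.25
t: 4.95
tcp_pos: [0.4845, 0.0223, 0.0212]
tool_rot: [0.616, 0.787, 0.027, -0.035]
force: [-0.1, 0.0, 0.6]
finger_gap: 0.25
t 4.95 s -234.6 t 0.7 z 21.2 mm yaw err deg 89.93646549432007 tilt 5.037810355643239 gap 0.24988200644895822 F along u,n,z 0.03840414465328712 -0.07386979649165118 0.6265291545325259
```

View pics/wrist2.png

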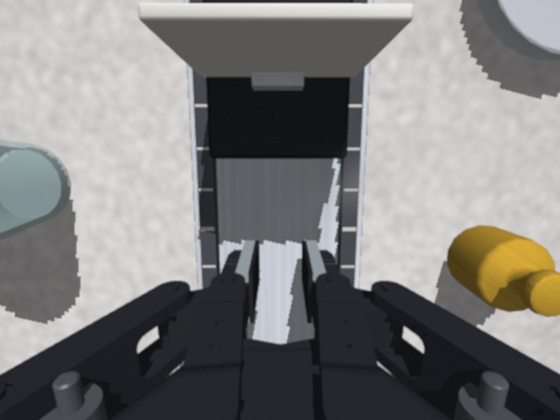

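View pics/scene2.png

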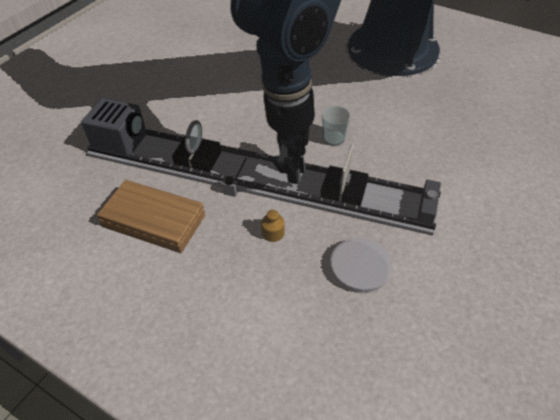

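Jaws now straddle the channel centre at t≈0.7 mm, z = 21 mm, and the foot's rear edge is dead ahead at row 155. I'll push slowly toward +y.

```bash
python3 -m inch '[[0.5,[0.08,-0.003,0.007],[0,0,0]],[0.5,[0.16,-0.005,0.014],[0,0,0]],[0.5,[0.24,-0.007,0.021],[0,0,0]],[0.5,[0.3,-0.007,0.026],[0,0,0]],[0.5,[0.34,-0.007,0.03],[0,0,0]],[0.5,[0.38,-0.007,0.033],[0,0,0]],[0.5,[0.42,-0.007,0.037],[0,0,0]],[0.5,[0.46,-0.007,0.04],[0,0,0]],[0.5,[0.5,-0.007,0.044],[0,0,0]],[0.5,[0.5,-0.007,0.044],[0,0,0]]]'
python3 where.py; python3 - <<'E'
from h import *
for n in('wrist',):
    p,d=snapshot(n); cv2.imwrite(f'pics/{n}3.png',p)
E
```

```text
t: 6.05
tcp_pos: [0.4723, 0.0709, 0.0214]
tool_rot: [0.616, 0.786, 0.027, -0.035]
force: [0.5, -0.5, 0.4]
finger_gap: 0.249
t 6.05 s -184.5 t 0.5 z 21.4 mm yaw err deg 89.99745220618047 tilt 5.044092484007503 gap 0.24889307586047082 F along u,n,z -0.6165674269773133 0.35990419789267675 0.38723408615291466
```

View pics/wrist3.png

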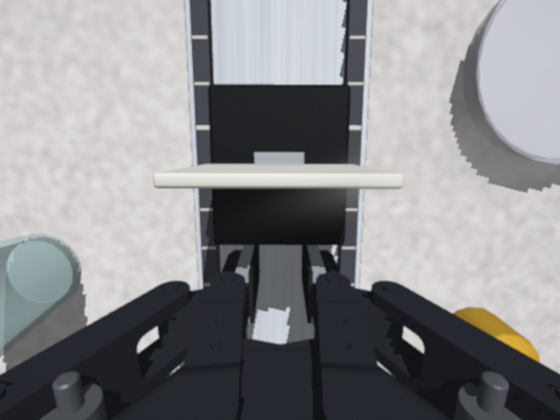

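The fingertips are at the rear foot edge (row 245) and the foot sits square. I'll continue toward the stop.

```bash
python3 -m inch '[[0.5,[0.04,-0.003,0.003],[0,0,0]],[0.5,[0.08,-0.005,0.007],[0,0,0]],[0.5,[0.12,-0.005,0.01],[0,0,0]],[0.5,[0.16,-0.005,0.014],[0,0,0]],[0.5,[0.2,-0.005,0.017],[0,0,0]],[0.5,[0.24,-0.005,0.021],[0,0,0]],[0.5,[0.28,-0.005,0.024],[0,0,0]],[0.5,[0.32,-0.005,0.028],[0,0,0]],[0.5,[0.36,-0.005,0.031],[0,0,0]],[0.5,[0.4,-0.005,0.035],[0,0,0]],[0.5,[0.44,-0.005,0.038],[0,0,0]],[0.5,[0.48,-0.005,0.042],[0,0,0]],[0.5,[0.52,-0.005,0.045],[0,0,0]],[0.5,[0.56,-0.005,0.049],[0,0,0]],[0.5,[0.6,-0.005,0.052],[0,0,0]],[0.5,[0.64,-0.005,0.056],[0,0,0]],[0.5,[0.68,-0.005,0.06],[0,0,0]],[0.5,[0.7,-0.005,0.061],[0,0,0]],[0.5,[0.7,-0.005,0.061],[0,0,0]]]'
python3 where.py; python3 - <<'E'
from h import *
for n in('wrist','top'):
    p,d=snapshot(n); cv2.imwrite(f'pics/{n}4.png',p)
    if n=='top':
        P=cloud(n,d);z=P[...,2];b=np.load('bench.npz');q=P[...,:2]-b['a'];t=q@b['n'];s=q@b['u']
        for lo,hi in((-.028,-.005),(.005,.028)):
            m=(d>0)&(t>lo)&(t<hi)
            print([(round(x*1000),round(np.median(z[m&(s>=x)&(s<x+.002)])*1000)) for x in np.arange(-.13,.0,.002) if (m&(s>=x)&(s<x+.002)).sum()])
E
```

```text
t: 8.0
tcp_pos: [0.4545, 0.1391, 0.0214]
tool_rot: [0.616, 0.786, 0.027, -0.035]
force: [0.3, 0.1, -0.2]
finger_gap: 0.253
t 8.0 s -114.0 t -0.5 z 21.4 mm yaw err deg 89.98784987483182 tilt 5.071549384952073 gap 0.2531782036290142 F along u,n,z 0.08113370320569034 0.2919402754628174 -0.22051381648072577
[(-130, 355), (-128, 446), (-126, 446), (-124, 448), (-122, 447), (-120, 447), (-118, 450), (-116, 449), (-114, 449), (-112, 448), (-110, 449), (-108, 448), (-106, 445), (-104, 449), (-102, 453), (-100, 456), (-98, 461), (-96, 464), (-94, 465), (-92, 468), (-90, 469), (-88, 471), (-86, 566), (-84, 571)]
[(-130, 355), (-128, 355), (-126, 356), (-124, 356), (-122, 356), (-120, 356), (-118, 357), (-116, 357), (-114, 359), (-112, 378), (-110, 390), (-108, 393), (-106, 393), (-104, 406), (-102, 409), (-100, 417), (-98, 422), (-96, 428), (-94, 430)]
```

View pics/wrist4.png

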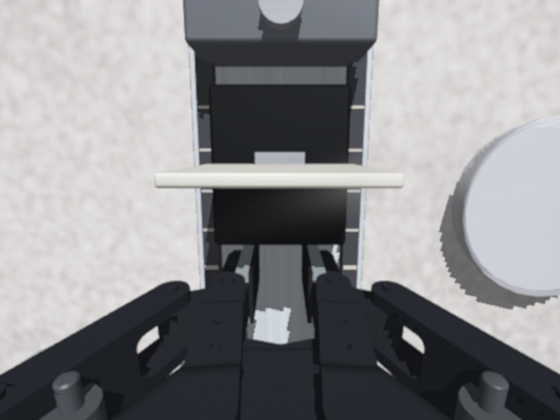

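About 10 mm of floor still shows between the foot (row 85) and the stop base (row 66). I'll close it slowly.

```bash
python3 -m inch '[[0.5,[0.02,0,0.002],[0,0,0]],[0.5,[0.04,0,0.003],[0,0,0]],[0.5,[0.06,0,0.005],[0,0,0]],[0.5,[0.08,0,0.007],[0,0,0]],[0.5,[0.09,0,0.008],[0,0,0]],[0.5,[0.1,0,0.009],[0,0,0]],[0.5,[0.11,0,0.01],[0,0,0]],[0.5,[0.12,0,0.01],[0,0,0]]]'
python3 where.py
python3 - <<'E'
from h import *
p,d=snapshot('wrist'); cv2.imwrite(f'pics/wrist5.png',p)
E
```

```text
t: 8.9
tcp_pos: [0.452, 0.1504, 0.0214]
tool_rot: [0.616, 0.786, 0.027, -0.035]
force: [0.8, -2.3, -0.6]
finger_gap: 0.246
t 8.9 s -102.5 t -0.2 z 21.4 mm yaw err deg 89.99940742827815 tilt 5.042593489555387 gap 0.24583012039183402 F along u,n,z -2.4389149677871997 0.23250209476752676 -0.5510993068310484
```

View pics/wrist5.png

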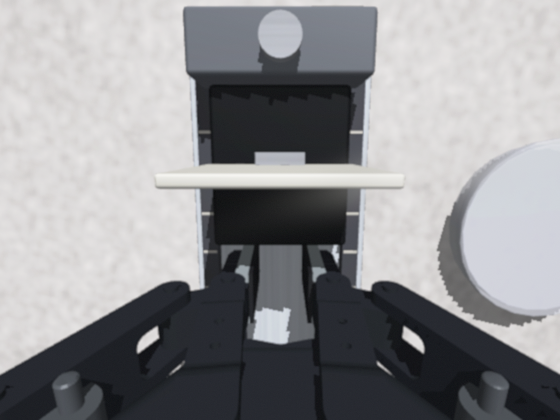

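```bash
python3 -m inch '[[0.5,[0.005,0,0],[0,0,0]],[0.5,[0.01,0,0.001],[0,0,0]]]'
python3 where.py;  python3 -m inch '[[0.5,[0.005,0,0],[0,0,0]],[0.5,[0.01,0,0.001],[0,0,0]]]'
python3 where.py; python3 -m inch '[[0.5,[0.005,0,0],[0,0,0]],[0.5,[0.01,0,0.001],[0,0,0]]]'
python3 where.py
```

```text
t: 9.15
tcp_pos: [0.4517, 0.1513, 0.0214]
tool_rot: [0.616, 0.786, 0.027, -0.035]
force: [1.1, -2.1, -0.0]
finger_gap: 0.245
t 9.15 s -101.5 t -0.3 z 21.4 mm yaw err deg 89.98920040717037 tilt 5.04062614702573 gap 0.24508002176568106 F along u,n,z -2.249259833492315 0.5435894014171757 -0.0357509117003284
t: 9.35
tcp_pos: [0.4516, 0.152, 0.0214]
tool_rot: [0.616, 0.787, 0.027, -0.034]
force: [1.1, -5.9, -0.3]
finger_gap: 0.248
t 9.35 s -100.8 t -0.3 z 21.4 mm yaw err deg 89.95572357506599 tilt 5.006670915469441 gap 0.24825528453499657 F along u,n,z -6.016633716126993 -0.3607509303279025 -0.28553269819210786
t: 9.55
tcp_pos: [0.4516, 0.1521, 0.0214]
tool_rot: [0.616, 0.787, 0.027, -0.034]
force: [0.9, -10.4, -0.2]
finger_gap: 0.248
t 9.55 s -100.7 t -0.2 z 21.4 mm yaw err deg 89.9045662089472 tilt 4.936452070027523 gap 0.24849344214092273 F along u,n,z -10.283440843282097 -1.5623356004906086 -0.16246365912308558
```

The force rises to 10 N with no further travel, so the screen is on the stop. Now I'll back off, rise and traverse to behind the lens.

```bash
python3 -m inch '[[0.5,[-0.05,0,-0.004],[0,0,0]],[0.5,[-0.15,0,-0.013],[0,0,0]],[0.5,[-0.3,0,-0.026],[0,0,0]],[0.5,[-0.25,0,-0.3],[0,0,0]],[0.5,[-0.24,0,-0.7],[0,0,0]],[0.5,[-0.21,0,-1],[0,0,0]],[0.5,[-0.21,0,-1],[0,0,0]]]'
python3 -m inch '[[0.5,[-0.2,0,-0.2],[0,0,0]],[0.5,[-0.6,0,-0.4],[0,0,0]],[0.5,[-0.9,0,-0.4],[0,0,0]]]'
python3 -m inch '[[0.5,[-0.4,0,-0.035],[0,0,0]],[0.5,[-0.8,0,-0.07],[0,0,0]],[0.5,[-0.95,0,-0.083],[0,0,0]]]'
python3 -m inch '[[0.5,[-0.4,0,-0.035],[0,0,0]],[0.5,[-0.8,0,-0.07],[0,0,0]],[0.5,[-0.95,0,-0.083],[0,0,0]],[0.5,[-0.95,0,-0.083],[0,0,0]],[0.5,[-0.95,0,-0.083],[0,0,0]]]'
python3 where.py; python3 - <<'E'
from h import *
for n in('wrist','top'):
    p,d=snapshot(n); cv2.imwrite(f'pics/{n}6.png',p)
E
```

```text
t: 10.25
tcp_pos: [0.4609, 0.1242, 0.1226]
tool_rot: [0.616, 0.786, 0.03, -0.032]
force: [0.7, 0.5, -1.2]
finger_gap: 0.252
t: 10.55
tcp_pos: [0.4824, 0.0323, 0.1525]
tool_rot: [0.616, 0.787, 0.028, -0.033]
force: [-0.1, 0.3, -0.3]
finger_gap: 0.253
t: 10.85
tcp_pos: [0.5047, -0.0622, 0.1504]
tool_rot: [0.617, 0.785, 0.027, -0.034]
force: [0.2, 0.5, -1.1]
finger_gap: 0.248
t: 11.35
tcp_pos: [0.525, -0.1496, 0.1502]
tool_rot: [0.616, 0.786, 0.027, -0.036]
force: [0.4, 0.4, -0.5]
finger_gap: 0.253
t 11.35 s -411.2 t -1.1 z 150.2 mm yaw err deg 89.99639369090373 tilt 5.219130226634155 gap 0.25306041233850407 F along u,n,z 0.31176028678482315 0.47857433397754784 -0.4649266585221594
```

View pics/wrist6.png

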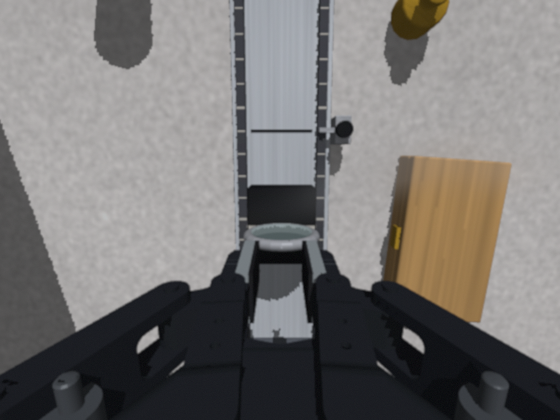

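View pics/top6.png

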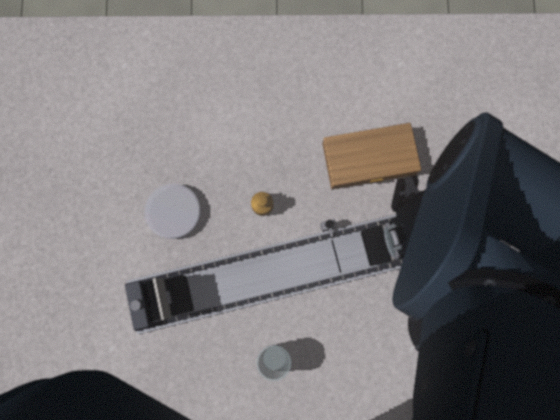

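Top view shows the screen foot hard on the stop (about (150,300)). The wrist view shows the clip line at row 130 and the lens foot's front edge at row 185. I'll measure both.

```bash
python3 - <<'E'
from h import *
b=np.load('bench.npz')
p,d=snapshot('wrist');P=cloud('wrist',d);q=P[...,:2]-b['a'];t=q@b['n'];s=q@b['u'];z=P[...,2]
for r in (129,130,131): print('line',r,s[r,260:305:15].round(4),z[r,260:305:15].round(4))
g=cv2.cvtColor(p,cv2.COLOR_BGR2GRAY); print('dark col profile',g[122:140,280].tolist()); print('pointer cols',[g[r,316:330].tolist() for r in range(124,136,2)])
m=(d>0)&(t>.044)&(t<.062)&(z>.022)&(z<.045)&(s<-.3)&(s>-.4)
print('clip',m.sum(),np.percentile(s[m],[2,50,98]))
m=(d>0)&(t>.033)&(t<.042)&(z>.021)&(z<.04)&(s<-.3)&(s>-.37)
print('pointer',m.sum(),np.percentile(s[m],[2,50,98]) if m.sum() else 0)
m=(d>0)&(abs(t)<.028)&(z>.032)&(z<.04)&(s<-.37)&(s>-.42)
print('lens foot front',np.percentile(s[m],[98,99,99.8]))
p,d=snapshot('top');P=cloud('top',d);q=P[...,:2]-b['a'];t=q@b['n'];s=q@b['u'];z=P[...,2]
for lo,hi in((-.027,-.003),(.003,.027)):
  m=(d>0)&(t>lo)&(t<hi)
  print([(round(x*1000),round(np.median(z[m&(s>=x)&(s<x+.002)])*1000)) for x in np.arange(-.11,.0,.002) if (m&(s>=x)&(s<x+.002)).sum()])
m=(d>0)&(t>.034)&(t<.042)&(z>.022)&(z<.045)&(s<-.3)&(s>-.4); print('pointer top',m.sum(),np.median(s[m]))
g=cv2.cvtColor(ortho('top',p,d,z=0.010),cv2.COLOR_BGR2GRAY)
# floor line at ortho: sample along s for several t
for tt in(-.02,0,.02):
    ss=np.arange(-.36,-.32,.001);X=b['a']+ss[:,None]*b['u']+tt*b['n']
    v=cv2.remap(g,((.36-X[:,1])*1000).astype(np.float32)[None],((.65-X[:,0])*1000).astype(np.float32)[None],1)[0]
    w=np.clip(np.median(v)-15-v.astype(float),0,None); print('floor line s',(w*ss).sum()/w.sum(), v.tolist()[::2])
E
```

```text
line 129 [-0.3367 -0.3365 -0.3365] [0.012  0.0104 0.0109]
line 130 [-0.3375 -0.3375 -0.3375] [0.0116 0.0115 0.0117]
line 131 [-0.3385 -0.3383 -0.3384] [0.0119 0.0097 0.0119]
dark col profile [168, 169, 168, 168, 168, 169, 164, 134, 82, 36, 62, 129, 163, 168, 168, 167, 167, 167]
pointer cols [[95, 59, 58, 61, 60, 60, 60, 59, 62, 83, 127, 162, 168, 150], [100, 57, 56, 60, 60, 59, 59, 59, 61, 81, 128, 164, 170, 152], [80, 48, 63, 90, 111, 115, 114, 115, 114, 119, 135, 152, 155, 146], [79, 51, 71, 111, 143, 147, 145, 145, 144, 144, 143, 142, 142, 142], [54, 46, 59, 85, 108, 110, 107, 109, 108, 112, 121, 130, 132, 125], [48, 32, 28, 31, 33, 33, 31, 32, 39, 78, 128, 159, 162, 136]]
clip 508 [-0.34942106 -0.33820819 -0.3268159 ]
pointer 51 [-0.34000299 -0.33825449 -0.33652216]
lens foot front [-0.38723839 -0.3871696  -0.3870704 ]
[(-110, 10), (-108, 10), (-106, 10), (-104, 10), (-102, 10), (-100, 10), (-98, 10), (-96, 10), (-94, 10), (-92, 27), (-90, 36), (-88, 37), (-86, 36), (-84, 36), (-82, 36), (-80, 36), (-78, 35), (-76, 37), (-74, 37), (-72, 37), (-70, 36), (-68, 37), (-66, 36), (-64,
[... 552 characters left out ...]
 37), (-60, 65), (-58, 92), (-56, 92), (-42, 37), (-40, 37), (-38, 36), (-36, 37), (-34, 37), (-32, 37), (-30, 37), (-28, 36), (-26, 36), (-24, 35), (-22, 42), (-20, 44), (-18, 43), (-16, 44), (-14, 44), (-12, 45), (-10, 45), (-8, 45), (-6, 43), (-4, 45), (-2, 44)]
pointer top 12 -0.3402974457418795
floor line s -0.3402721518987341 [154, 154, 154, 154, 153, 153, 154, 154, 145, 115, 95, 124, 150, 155, 155, 157, 154, 156, 156, 154]
floor line s -0.34008749999999993 [154, 154, 153, 153, 155, 153, 154, 156, 146, 119, 97, 121, 149, 158, 157, 157, 158, 158, 159, 159]
floor line s -0.3401655172413793 [148, 149, 152, 149, 150, 150, 149, 147, 143, 115, 96, 119, 146, 151, 150, 153, 152, 151, 151, 153]
```

Both cameras agree on the spacing. In the top frame the pointer and floor line are at −0.3402, so the lens foot's rear face should end at −0.3752. From the screen push, the TCP sat 9.2 mm behind the contact face, so the target TCP is s ≈ −0.3844. I'll go in behind the lens.

```bash
python3 -m inch '[[0.5,[-0.3,0.005,-0.026],[0,0,0]],[0.5,[-0.6,0.01,-0.052],[0,0,0]],[0.5,[-0.857,0.01,-0.075],[0,0,0]],[0.5,[-0.857,0.01,-0.075],[0,0,0]],[0.5,[-0.857,0.01,-0.075],[0,0,0]]]'
python3 where.py
python3 -m inch '[[0.5,[-0.02,0,0.23],[0,0,0]],[0.5,[-0.04,0,0.46],[0,0,0]],[0.5,[-0.06,0,0.7],[0,0,0]],[0.5,[-0.083,0,0.946],[0,0,0]],[0.5,[-0.083,0,0.946],[0,0,0]]]'
python3 where.py; python3 - <<'E'
from h import *
for n in('wrist','scene'):
    p,d=snapshot(n); cv2.imwrite(f'pics/{n}7.png',p)
E
```

```text
t: 12.05
tcp_pos: [0.5475, -0.2336, 0.1507]
tool_rot: [0.616, 0.786, 0.027, -0.035]
force: [-0.6, 0.6, -0.0]
finger_gap: 0.253
t 12.05 s -498.1 t 0.7 z 150.7 mm yaw err deg 89.99111976527382 tilt 5.1226043243113635 gap 0.25273898283323964 F along u,n,z 0.7450284035552597 -0.3975065869508606 -0.0009750908820763821
t: 12.55
tcp_pos: [0.5451, -0.2309, 0.0531]
tool_rot: [0.615, 0.787, 0.027, -0.039]
force: [-0.3, 0.6, 0.4]
finger_gap: 0.251
t 12.55 s -494.9 t -1.0 z 53.1 mm yaw err deg 89.895797397582 tilt 5.443060535041719 gap 0.2511339664819265 F along u,n,z 0.704090296711616 -0.16832653399906217 0.4167664558819482
```

View pics/wrist7.png

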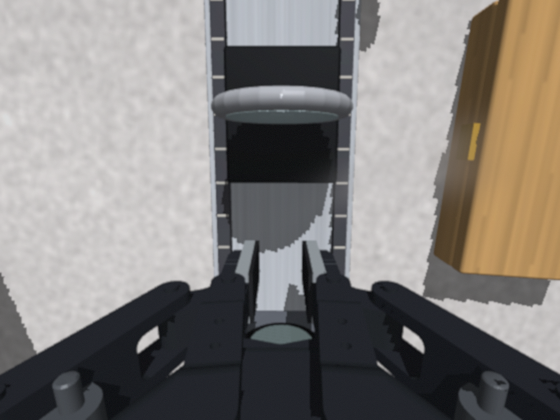

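View pics/scene7.png

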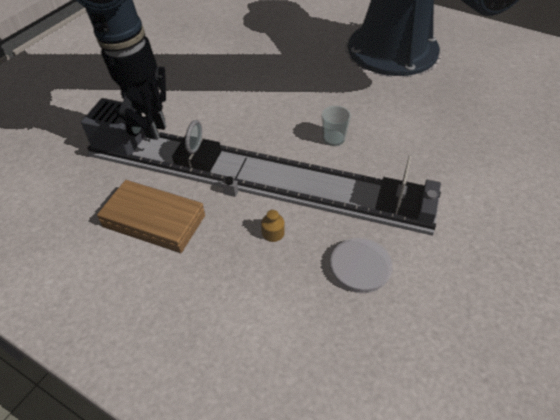

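The lens is dead ahead: rear foot edge at row 182 and ring at row 100. The fingers are clear of the tube. I'll descend and start the push.

```bash
python3 -m inch '[[0.5,[-0.01,0,0.1],[0,0,0]],[0.5,[-0.02,0,0.2],[0,0,0]],[0.5,[-0.028,0,0.31],[0,0,0]],[0.5,[-0.028,0,0.31],[0,0,0]],[0.5,[-0.028,0,0.31],[0,0,0]]]'
python3 where.py
python3 -m inch '[[0.5,[0.06,0,0.005],[0,0,0]],[0.5,[0.12,0,0.01],[0,0,0]],[0.5,[0.16,0,0.014],[0,0,0]],[0.5,[0.2,0,0.017],[0,0,0]],[0.5,[0.23,0,0.02],[0,0,0]],[0.5,[0.26,0,0.023],[0,0,0]],[0.5,[0.3,0,0.026],[0,0,0]],[0.5,[0.34,0,0.03],[0,0,0]],[0.5,[0.38,0,0.033],[0,0,0]],[0.5,[0.42,0,0.037],[0,0,0]],[0.5,[0.46,0,0.04],[0,0,0]],[0.5,[0.5,0,0.044],[0,0,0]],[0.5,[0.5,0,0.044],[0,0,0]]]'
python3 where.py; python3 - <<'E'
from h import *
for n in('wrist',):
    p,d=snapshot(n); cv2.imwrite(f'pics/{n}8.png',p)
E
```

```text
t: 13.15
tcp_pos: [0.5476, -0.2345, 0.0243]
tool_rot: [0.616, 0.786, 0.027, -0.035]
force: [-0.6, 0.4, -0.5]
finger_gap: 0.254
t 13.15 s -499.0 t 0.6 z 24.3 mm yaw err deg 90.00251882191154 tilt 5.081684753624497 gap 0.2540041590977724 F along u,n,z 0.5112024389643942 -0.4614556719335641 -0.5033037197271913
t: 14.45
tcp_pos: [0.5356, -0.1851, 0.0249]
tool_rot: [0.616, 0.786, 0.027, -0.035]
force: [0.4, -1.4, 0.4]
finger_gap: 0.249
t 14.45 s -448.2 t 0.7 z 24.9 mm yaw err deg 89.97664498524526 tilt 5.086071192780243 gap 0.24851356819498793 F along u,n,z -1.457731349178317 0.06211955336889942 0.3584003640721833
```

View pics/wrist8.png

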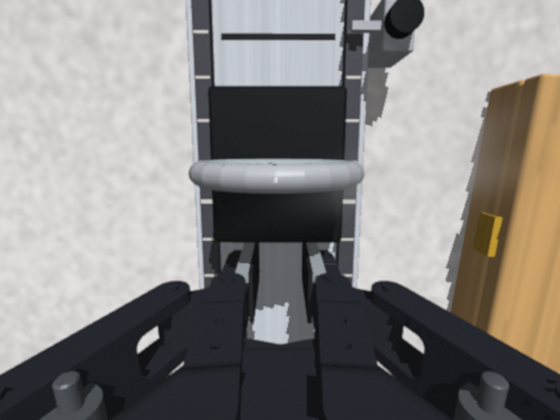

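Lens moving squarely with about 1.5 N. Remaining TCP travel is about 64 mm; I'll push 58 mm, then check.

```bash
python3 -m inch '[[0.5,[0.03,-0.002,0.003],[0,0,0]],[0.5,[0.07,-0.005,0.006],[0,0,0]],[0.5,[0.11,-0.006,0.01],[0,0,0]],[0.5,[0.15,-0.006,0.013],[0,0,0]],[0.5,[0.19,-0.006,0.017],[0,0,0]],[0.5,[0.23,-0.006,0.02],[0,0,0]],[0.5,[0.27,-0.006,0.024],[0,0,0]],[0.5,[0.31,-0.006,0.027],[0,0,0]],[0.5,[0.35,-0.006,0.03],[0,0,0]],[0.5,[0.39,-0.006,0.034],[0,0,0]],[0.5,[0.43,-0.006,0.037],[0,0,0]],[0.5,[0.47,-0.006,0.041],[0,0,0]],[0.5,[0.51,-0.006,0.044],[0,0,0]],[0.5,[0.54,-0.006,0.047],[0,0,0]],[0.5,[0.56,-0.006,0.049],[0,0,0]],[0.5,[0.57,-0.006,0.05],[0,0,0]],[0.5,[0.578,-0.006,0.05],[0,0,0]],[0.5,[0.578,-0.006,0.05],[0,0,0]]]'
python3 where.py; python3 - <<'E'
from h import *
for n in('wrist','scene'):
    p,d=snapshot(n); cv2.imwrite(f'pics/{n}9.png',p); np.savez(f'{n}9.npz',p=p,d=d)
E
```

```text
t: 16.3
tcp_pos: [0.5214, -0.1296, 0.0249]
tool_rot: [0.616, 0.786, 0.027, -0.035]
force: [0.8, -0.9, -0.8]
finger_gap: 0.253
t 16.3 s -390.9 t 0.2 z 24.9 mm yaw err deg 90.00288613349777 tilt 5.050942720442002 gap 0.25324216077656464 F along u,n,z -1.020809322369466 0.5736525728304629 -0.7588089867157798
```

View pics/wrist9.png

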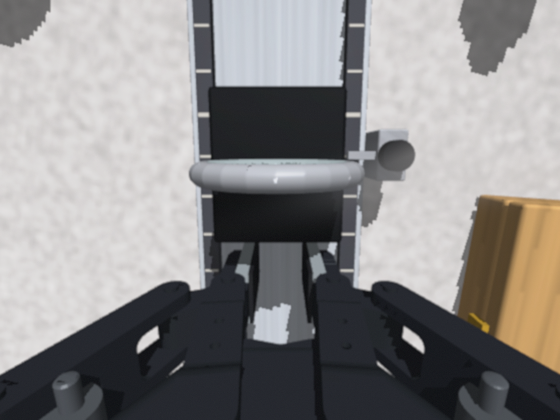

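The pointer is at (362,155), slightly ahead of the foot's middle, and the ring hides the white line. I'll measure foot edges against the pointer in the same image.

```bash
cat > chk.py <<'E'
from h import *
import sys
b=np.load('bench.npz')
def chk(n):
    p,d=snapshot(n);P=cloud(n,d);q=P[...,:2]-b['a'];t=q@b['n'];s=q@b['u'];z=P[...,2]
    m=(d>0)&(t>.0345)&(t<.043)&(z>.021)&(z<.04)&(s<-.31)&(s>-.37)
    if m.sum(): print(n,'pointer',m.sum(),np.percentile(s[m],[2,50,98]).round(4))
    m=(d>0)&(t>.046)&(t<.06)&(z>.024)&(z<.032)&(s<-.3)&(s>-.38)
    if m.sum(): print(n,'clip block',m.sum(),np.percentile(s[m],[1,99]).round(4),np.percentile(s[m],[1,99]).mean().round(4))
    m=(d>0)&(abs(t)<.026)&(z>.033)&(z<.04)&(s<-.2)&(s>-.5)
    if m.sum(): print(n,'lens foot top',m.sum(),np.percentile(s[m],[.5,1,99,99.5]).round(4),'mid',(np.percentile(s[m],[1,99])).mean().round(4))
    return p,d
for n in sys.argv[1:]: chk(n)
E
python3 chk.py wrist scene
```

```text
wrist pointer 140 [-0.3397 -0.338  -0.3364]
wrist clip block 686 [-0.35   -0.3263] -0.3382
wrist lens foot top 14765 [-0.384  -0.3831 -0.3094 -0.3091] mid -0.3463
scene pointer 6 [-0.3401 -0.3387 -0.338 ]
scene clip block 60 [-0.3513 -0.327 ] -0.3392
scene lens foot top 705 [-0.3961 -0.3939 -0.3099 -0.3098] mid -0.3519
```

Front edge at −0.3092 puts the foot middle at −0.3442, against the pointer at −0.338, so 6.2 mm short. The top-camera plan says 6.5 mm. I'll move 6.3 mm.

```bash
python3 -m inch '[[0.5,[0.015,0,0.001],[0,0,0]],[0.5,[0.03,0,0.003],[0,0,0]],[0.5,[0.045,0,0.004],[0,0,0]],[0.5,[0.055,0,0.005],[0,0,0]],[0.5,[0.063,0,0.005],[0,0,0]],[0.5,[0.063,0,0.005],[0,0,0]],[0.5,[0.063,0,0.005],[0,0,0]]]'
python3 where.py; python3 chk.py wrist
```

```text
t: 17.2
tcp_pos: [0.5197, -0.1232, 0.0249]
tool_rot: [0.616, 0.786, 0.027, -0.035]
force: [-0.5, 0.7, -0.5]
finger_gap: 0.248
t 17.2 s -384.4 t 0.1 z 24.9 mm yaw err deg 89.99333828484252 tilt 5.069932304670147 gap 0.24818726833810162 F along u,n,z 0.7525558129048572 -0.28151812813846133 -0.48289446250048496
wrist pointer 58 [-0.3399 -0.3375 -0.336 ]
wrist clip block 662 [-0.3497 -0.3262] -0.3379
wrist lens foot top 14762 [-0.3774 -0.3766 -0.3029 -0.3026] mid -0.3398
```

Foot middle at −0.3378 against pointer −0.3377, so it's aligned. I'll back off, rise and move clear for a final check.

```bash
python3 -m inch '[[0.5,[-0.05,0,-0.004],[0,0,0]],[0.5,[-0.15,0,-0.013],[0,0,0]],[0.5,[-0.3,0,-0.026],[0,0,0]],[0.5,[-0.27,0,-0.35],[0,0,0]],[0.5,[-0.24,0,-0.7],[0,0,0]],[0.5,[-0.21,0,-1],[0,0,0]],[0.5,[-0.21,0,-1],[0,0,0]]]'
python3 -m inch '[[0.5,[0,0,-0.4],[0,0,0]],[0.5,[-0.3,0,-0.8],[0,0,0]],[0.5,[-0.8,0,-0.9],[0,0,0]],[0.5,[-1,0,-0.9],[0,0,0]],[0.5,[-1,0,-0.9],[0,0,0]]]'
python3 -m inch '[[0.5,[-0.4,0,0],[0,0,0]],[0.5,[-0.8,0,0],[0,0,0]],[0.5,[-1,0,0],[0,0,0]],[0.5,[-1,0,0],[0,0,0]],[0.5,[-1,0,0],[0,0,0]]]'
python3 where.py; python3 chk.py top scene;python3 - <<'E'
from h import *
b=np.load('bench.npz')
for n in('top','scene'):
    p,d=snapshot(n); cv2.imwrite(f'pics/{n}10.png',p)
    if n=='top':
        P=cloud(n,d);q=P[...,:2]-b['a'];t=q@b['n'];s=q@b['u'];z=P[...,2]
        m=(d>0)&(abs(t)<.026)&(z>.032)&(z<.040)&(s>-.2)
        print('screen foot',np.percentile(s[m],[1,99]))
        d0=np.load('top0.npz')['d'];P0=cloud(n,d0)
        for nm,c,h in(('dish',(.58,.2),.01),('weight',(.597,.043),.02),('box',(.65,-.12),.025),('beaker',(.34,.023),.045)):
            f=lambda P,d:(lambda k:(k.sum(),np.median(P[k][:,:2],axis=0).round(4)))((d>0)&(P[...,2]>h)&(P[...,2]<.07)&(np.hypot(P[...,0]-c[0],P[...,1]-c[1])<(.075 if nm=='box' else .055))&(abs(((P[...,:2]-b['a'])@b['n']))>.05))
            print(nm,f(P0,d0),f(P,d))
        cv2.imwrite('pics/crop10.png',cv2.resize(p[200:340,110:540],None,fx=1.8,fy=1.8,interpolation=cv2.INTER_CUBIC))
E
```

```text
t: 17.95
tcp_pos: [0.5301, -0.1552, 0.1268]
tool_rot: [0.616, 0.786, 0.028, -0.03]
force: [0.1, 0.1, -0.1]
finger_gap: 0.25
t: 18.45
tcp_pos: [0.5534, -0.2613, 0.2031]
tool_rot: [0.618, 0.785, 0.027, -0.033]
force: [-0.1, 0.5, -0.5]
finger_gap: 0.251
t: 18.95
tcp_pos: [0.5756, -0.3523, 0.1934]
tool_rot: [0.616, 0.786, 0.028, -0.037]
force: [0.4, 0.7, 0.1]
finger_gap: 0.25
t 18.95 s -620.1 t -0.4 z 193.4 mm yaw err deg 90.01289214480428 tilt 5.249876965605828 gap 0.2504856502826296 F along u,n,z 0.5610990253632918 0.5017500081917593 0.1295186136156772
top pointer 15 [-0.3627 -0.3409 -0.3388]
top clip block 63 [-0.3524 -0.3285] -0.3404
top lens foot top 1085 [-0.3742 -0.3738 -0.3051 -0.305 ] mid -0.3395
scene pointer 5 [-0.3396 -0.3383 -0.3373]
scene clip block 61 [-0.3515 -0.3276] -0.3395
scene lens foot top 632 [-0.3723 -0.3717 -0.3036 -0.3031] mid -0.3377
screen foot [-0.09136063 -0.02115163]
dish (np.int64(2442), array([0.5857, 0.194 ])) (np.int64(2448), array([0.5854, 0.194 ]))
weight (np.int64(410), array([0.5946, 0.0418])) (np.int64(407), array([0.5945, 0.0418]))
box (np.int64(3465), array([ 0.6716, -0.125 ])) (np.int64(3460), array([ 0.6715, -0.1249]))
beaker (np.int64(311), array([0.335 , 0.0229])) (np.int64(307), array([0.3348, 0.0243]))
```

View pics/crop10.png

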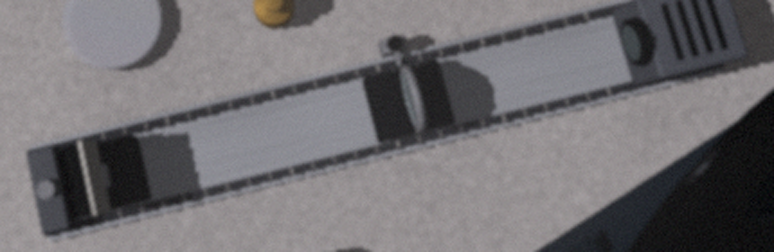

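View pics/scene10.png

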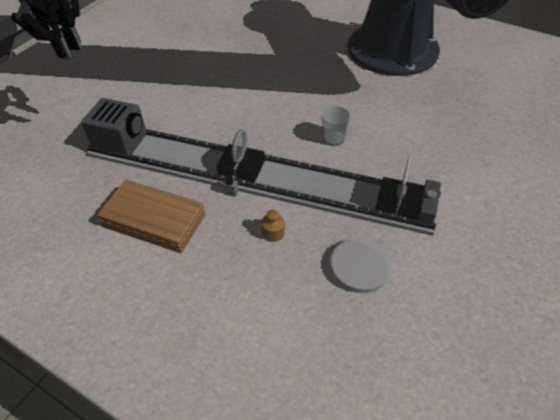

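The lens middle is within 1–2 mm of the pointer in all views, and the screen foot front at −0.0212 is on the stop face at −0.0215. Bystanders are unmoved and the gripper is clear, so I'm handing in.

```bash
python3 -c "
from station import *
print(sense()['t']); print(sign_off())"
```

```text
19.15
the job is handed in; nothing more can be done
None
```

The screen carrier is against the end stop and the lens carrier is lined up with the clip pointer. I handed the job in at 19.15 s of the 51 s allowed; the station gives no verdict.

I first planned the jaws along the channel. I turned them across it when the pictures showed the gripper's knuckles would hit the panel and lens. I then pushed each carrier low on its foot at about 40 mm/s.

**Last checks**
- **Screen:** the foot front measured within 0.5 mm of the stop face. During the push the force rose to about 10 N with no further travel.
- **Lens:** the foot's middle is off the pointer by about 0.1 mm (wrist camera), 1 mm (top) and 2 mm (scene, the coarsest). The limit is 6 mm. The lens ring hid the white line, so these come from the foot's edges.
- **Carriers:** in the pictures both stand upright on the channel floor.
- **Slide box, dish, weight and beaker:** none shifted more than about 1.5 mm between the first and last top views, which is measurement noise.
- **Robot:** clear of everything at hand-in.

**Disagreement:** the cameras differ by about 2 mm in absolute position, which fits the stated calibration. I therefore compared the lens with the pointer within each image.

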